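# Refit the rack plate in a water bath

## Robot

A 6-joint arm with a two-finger parallel gripper is mounted at the origin on the work surface. World frame = base frame: x ahead of the robot, y to its left, z up, the work surface at z = 0. Lengths are in mm, angles in degrees, forces in N, time in s.
With the tool pointing down it reaches from about 300 to 850 mm from the base axis. Payload 4.2 kg.
Tool frame: the origin (TCP) lies at the very end of the fingers, on their centre line; the grasp point (between the pads) lies 19 mm behind it (env.grasp_offset is the distance from the TCP to the grasp point, in mm); z points along the fingers, y is the line along which they close (so a half turn about z gives the same grasp; the last joint's range is limited). The gripper opens to 91 mm and grips with 3 to 60 N. Pads are 32 mm wide; open, the fingers measure 118 mm over their backs; the gripper's body (76 mm by 178 mm) begins 60 mm behind the grasp point.
Start: joints at [-68.297, 18.312, 89.639, -0, 72.044, -1.146], TCP at [223.284, -529.894, 213.976] pointing down, gripper open.
Joint ranges: [-177.97, 177.97], [-48.28, 115.42], [12.27, 149.76], [-77.06, 257.06], [2.81, 150.46], [-146.56, 146.56]. Speed limits (degrees/s): [147.25, 147.25, 180, 180, 180, 180].

## Interface

Orientations are given as [roll, pitch, yaw] about the fixed x, y, z axes, in that order (R = Rz(yaw) Ry(pitch) Rx(roll)).
In Python, from workcell import env, eyes gives the robot as it stands.
- The arm moves only by the tool send_rows, never from a script. Its arguments are lists of equal length, an entry for each row: "grip": the opening, from -1 (shut) to 1 (fully open), so that 0 is half open; "xyz": the shift along the world's x, y, z in m, a list of three; "yaw": the turn about the world's z in degrees. A call has 1 to 8 rows; each row is the pose to reach, as a shift and turn from the pose commanded when the call began; what a row does not reach only later rows make up. A row lasts 1/12 s, in which the tool goes at most 41.7 mm and 7.16 degrees, less where a joint would pass 70% of its speed; a pose out of reach is approached as far as the arm can. A call with a gripper value outside its range is refused whole. The fingers move at their own pace and stop on an object; "grip_force" is the grip in N (left out, the last holds). Time passes only in rows, so rows that repeat a pose let the fingers close. It gives the time, the measured TCP pose, the force, the opening and the grip force at its end, in the units of the state.
- env.state(): the state, without advancing time (a new reading comes with each control period).
- eyes.grab_frame(name): name is "scene" or "top"; returns a dict with "frame" (400x640x3 uint8, red, green, blue), "fx", "fy", "cx", "cy" (pixels), "D" ([k1, k2, p1, p2, k3] as OpenCV has them; the pictures are not rectified), "pose" (4x4, takes a point from camera to world coordinates). Camera axes: x right, y down, z forward; pixel columns grow to the right and rows downward; lengths in mm; the calibration is good to about 2 mm. A picture is of the moment at which its call begins. There is no depth.
- env.job_done(): hands the job in; it is judged then, once.
The state is a dict: "time_s": time; "qpos": joint angles; "qvel": joint speeds; "effort": joint torques, N m; "ee_pos": TCP position; "ee_rot": TCP orientation; "force": force on the tool from outside, world axes, zero at the start; "torque": the same for the moment, N m; "gripper_width": finger opening in mm; "gripper_force": force on a finger pad.
Only numpy, scipy, OpenCV 4.12 (cv2) and the standard library are available. Lean on these libraries where they do the work, as an engineer would, in place of code of your own. Each camera call takes 0.05 s, during which the arm holds its last target. There are 200 camera calls.

## Task

Put the perforated rack plate back into the empty water bath. It is longer than the opening in the deck, so tilt it and pass it through edge-first under the rim, then right it inside and lower it by its blue handle until it lies flat on the tank floor before you let go. Leave the two bottles and the meter where they stand.

Things in the scene. Friction and masses are not known exactly. Their poses are not given: they have to be found in the camera images.
- bath: Dry, empty water bath, fixed; white housing 220 x 190 mm, 124 mm high, grey control panel on its +y side (to 145 mm from centre). Origin: centre of its underside, on the bench; z up. The tank inside is 180 mm along x, 130 mm along y, centred, floor at z = 45 mm; the deck covers its margins, overhanging 40 mm at each x end and 10 mm at each y side, with 75 mm clear under it.
- mouth (a point): Centre of the only opening in the bath's steel deck: 100 mm along x, 110 mm along y. The point is at the deck's top face, 124 mm above the bench; the deck is a 4 mm sheet. Axes as the bath's.
- rack_grip (a point): Centre of the blue grip bar at the top of the rack's handle: 16 mm thick along x, 60 mm along y, 34 mm high. It is 111 mm above the plate's underside and 20 mm towards +x from the plate's centre. Two 6 mm steel rods (y = -22 and +22 mm) join it to the plate. Axes: the rack's own, z up along the handle.
- rack_plate (a point): Centre of the rack's plate, half-way through its thickness (2.5 mm above its underside); 20 mm in -x and 108.5 mm below the grip's centre, in the rack's axes. It lies 47.5 mm above the bench when the plate lies flat on the tank floor.
- rack_near_edge (a point): Middle of the plate's 85 mm edge at its -x end, the end farther from the handle (70 mm from the plate's centre).
- rack_far_edge (a point): Middle of the plate's 85 mm edge at its +x end, the end nearer the handle (70 mm from the plate's centre).
- rack: The whole loose rack (plate, rods and grip), about 220 g (may vary by a third), starting flat on the bench with room all round. The plate is aluminium with dark holes, 140 mm along x, 85 mm along y, 5 mm thick; the grip's top is 128 mm above its underside. Origin: centre of the plate's underside, axes as the grip's.
- amber_mid (a point): Bystander: centre of the amber bottle with a black cap, 68 mm across, 140 mm tall, standing on the bench.
- pink_mid (a point): Bystander: centre of the red bottle with a white cap, 64 mm across, 150 mm tall, standing on the bench.
- meter_mid (a point): Bystander: centre of the black hand-held meter, 160 x 85 x 40 mm, lying on the bench.
There are look-alikes about, which are no part of the job. Of the things that look like the rack, take the one that is farthest to the robot's right at the start.

How it is judged:
By the outcome, as a careful person would: the job done as asked, in the order asked, and still so for the second after the job is handed in, with the robot touching nothing.
It also fails if it takes over 48 s, if anything falls off the work surface, if the arm or the gripper's body presses on something with over 40 N, if the wrist force passes 120 N, or if a joint passes its speed limit or range.

## Working session

There is one attempt and no reset: what is moved stays moved. The work goes in short steps, Python scripts to look and compute and a tool call to move; the robot and the scene stay as the last step left them, time stands still between calls to the robot, and variables do not carry over. Pictures are saved under pics/ and viewed, at most 10 in all, crops included, and the job is handed in when it is done.

Besides the shell and the picture viewer there is one more tool, called after "Emit:" as name([rows], argument=value, ...), one row to a line, values as JSON. send_rows: Moves the arm, as the interface text tells. Its arguments: {"type":"object","properties":{"grip":{"type":"array"},"xyz":{"type":"array"},"yaw":{"type":"array"},"grip_force":{"type":"number"}},"required":["grip","xyz","yaw"]}

```bash
ls; mkdir -p pics; python3 - <<'E'
from workcell import env, eyes
import cv2,numpy as np,pickle
for n in("scene","top"):
    f=eyes.grab_frame(n); pickle.dump(f,open(f"{n}0.pkl","wb"))
    cv2.imwrite(f"pics/{n}0.png",f["frame"][:,:,::-1]); print(n,f["fx"],f["fy"],f["cx"],f["cy"],f["D"],np.round(f["pose"],3).tolist())
print(env.state())
E
```

```text
pics
scene 409.32807903860015 409.32807903860015 316.80580412009175 197.95410843258648 [0.00128955 0.         0.         0.         0.        ] [[0.102, 0.672, -0.734, 1249.719], [0.995, -0.084, 0.061, 64.822], [-0.02, -0.736, -0.677, 770.545], [0.0, 0.0, 0.0, 1.0]]
top 485.8345912826898 485.8345912826898 315.520941201944 201.86073035508113 [-0.15337108  0.          0.          0.          0.        ] [[0.011, -0.99, 0.142, 342.797], [-1.0, -0.013, -0.007, 146.229], [0.009, -0.142, -0.99, 1351.885], [0.0, 0.0, 0.0, 1.0]]
{'time_s': 0.1, 'qpos': array([-6.82965605e+01,  1.83471620e+01,  8.96974345e+01, -8.25211323e-04,
        7.20438733e+01, -1.14448201e+00]), 'qvel': array([-0.09744594, -0.12860524, -0.27118901,  0.11280213, -0.03806679,
        0.01703766]), 'effort': array([ 2.55580680e-04, -4.13330019e+01, -2.32508826e+01,  7.28879124e-02,
        4.21983493e-02, -5.21979541e-05]), 'ee_pos': array([ 223.1132441 , -529.47562811,  213.22596034]), 'ee_rot': array([-1.79911532e+02, -9.82597971e-04,  2.28481758e+01]), 'force': array([-1.01499928,  0.39441183, -0.62301959]), 'torque': array([-0.02209584, -0.01462441,  0.01370597]), 'gripper_force': 0.0, 'gripper_width': 91.23465002467978}
```

View pics/scene0.png

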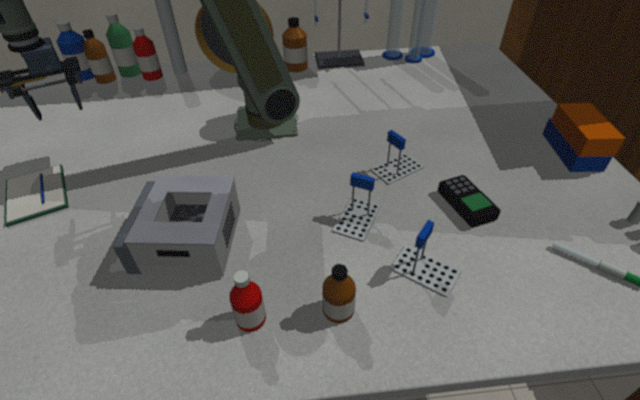

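View pics/top0.png

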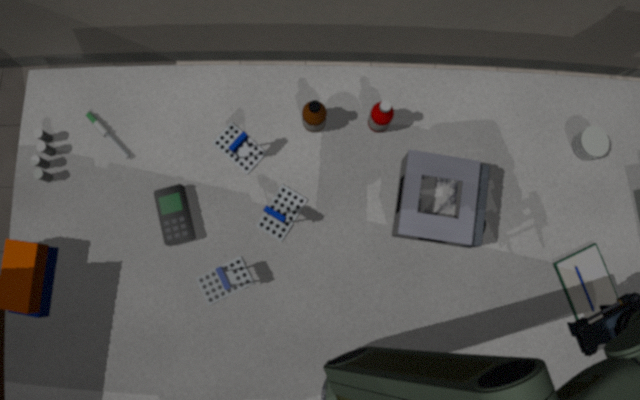

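The three rack look-alikes in top/scene pixels are (283,212)/(357,205), (228,279)/(398,155) and (240,147)/(425,260). Image right in top, and image left in scene, is the robot's right (-y). The rack at top (283,212) is therefore the one meant. The bath is at top (440,200) with its panel on the right side; amber is at (314,115), red at (381,115), the meter at (178,213). I'll confirm with an enlarged crop.

```bash
cat > h.py <<'E'
import cv2,numpy as np,pickle
from workcell import env,eyes
def K(f): return np.array([[f["fx"],0,f["cx"]],[0,f["fy"],f["cy"]],[0,0,1]])
def ray(f,uv):
    p=cv2.undistortPoints(np.array(uv,float).reshape(-1,1,2),K(f),np.array(f["D"])).reshape(-1,2)
    T=np.array(f["pose"]); return T[:3,3],np.c_[p,np.ones(len(p))]@T[:3,:3].T
def plane(f,uv,z):
    o,d=ray(f,uv); return o+d*((z-o[2])/d[:,2])[:,None]
def proj(f,P):
    T=np.linalg.inv(np.array(f["pose"])); return cv2.projectPoints(np.array(P,float),cv2.Rodrigues(T[:3,:3])[0],T[:3,3],K(f),np.array(f["D"]))[0].reshape(-1,2)
def tri(fs,uvs):
    A=np.zeros((3,3));b=np.zeros(3)
    for f,uv in zip(fs,uvs):
        o,d=ray(f,uv);d=d[0]/np.linalg.norm(d[0]);M=np.eye(3)-np.outer(d,d);A+=M;b+=M@o
    return np.linalg.solve(A,b)
def grab(n,tag=None):
    f=eyes.grab_frame(n)
    if tag: pickle.dump(f,open(f"{tag}.pkl","wb"))
    return f
def blue(f):
    h=cv2.cvtColor(f["frame"],cv2.COLOR_RGB2HSV); m=cv2.inRange(h,(105,110,60),(128,255,255))
    n,l,s,c=cv2.connectedComponentsWithStats(m)
    return [(c[i],s[i,4],l==i) for i in range(1,n) if s[i,4]>25]
E
python3 - <<'E'
from h import *
t=pickle.load(open("top0.pkl","rb"));s=pickle.load(open("scene0.pkl","rb"))
for f in(t,s): print([(c.round(1).tolist(),a) for c,a,_ in blue(f)])
a=cv2.resize(t["frame"][120:270,200:350],None,fx=3,fy=3,interpolation=2)[:,:,::-1]
b=cv2.resize(t["frame"][135:265,380:510],(450,450),interpolation=2)[:,:,::-1]
cv2.imwrite("pics/c1.png",cv2.resize(np.hstack([a,b]),(800,400)))
g=cv2.cvtColor(t["frame"],cv2.COLOR_RGB2GRAY)
print(g[195,385:500].tolist()); print(g[140:255,440].tolist())
E
```

```text
[([237.4, 141.3], np.int32(129)), ([274.7, 213.4], np.int32(151)), ([579.2, 275.8], np.int32(28))]
[([68.5, 42.2], np.int32(410)), ([421.0, 55.2], np.int32(148)), ([391.6, 55.6], np.int32(94)), ([84.3, 75.4], np.int32(47)), ([397.9, 138.3], np.int32(102)), ([590.3, 163.9], np.int32(443)), ([362.2, 180.6], np.int32(266)), ([41.6, 189.6], np.int32(52)), ([424.6, 233.1], np.int32(225))]
[114, 115, 113, 117, 118, 112, 115, 115, 112, 115, 112, 100, 74, 43, 17, 22, 43, 69, 85, 94, 96, 92, 95, 95, 94, 97, 95, 96, 95, 96, 97, 96, 98, 92, 82, 67, 65, 70, 69, 73, 73, 75, 75, 75, 74, 75, 80, 79, 82, 98, 117, 128, 127, 132, 132, 131, 126, 126, 119, 116, 115, 110, 109, 102, 102, 100, 91, 75, 67, 60, 57, 63, 69, 69, 73, 76, 85, 90, 90, 94, 92, 91, 92, 97, 94, 95, 94, 92, 93, 93, 92, 81, 60, 46, 48, 58, 62, 65, 60, 61, 64, 63, 70, 78, 81, 82, 79, 76, 67, 68, 67, 65, 67, 68, 66]
[117, 115, 115, 114, 117, 115, 117, 114, 114, 116, 116, 115, 114, 111, 103, 95, 95, 94, 94, 97, 98, 94, 95, 96, 94, 95, 93, 93, 90, 93, 93, 93, 95, 93, 93, 95, 87, 81, 75, 71, 69, 72, 86, 95, 99, 104, 114, 123, 128, 130, 132, 132, 135, 134, 135, 131, 122, 119, 119, 117, 116, 116, 115, 109, 102, 95, 94, 87, 79, 77, 79, 88, 88, 83, 74, 80, 97, 105, 107, 106, 108, 107, 112, 106, 106, 109, 107, 107, 106, 104, 105, 104, 104, 103, 103, 107, 105, 105, 103, 94, 64, 35, 44, 74, 103, 113, 111, 111, 116, 115, 113, 112, 114, 116, 115]
```

View pics/c1.png

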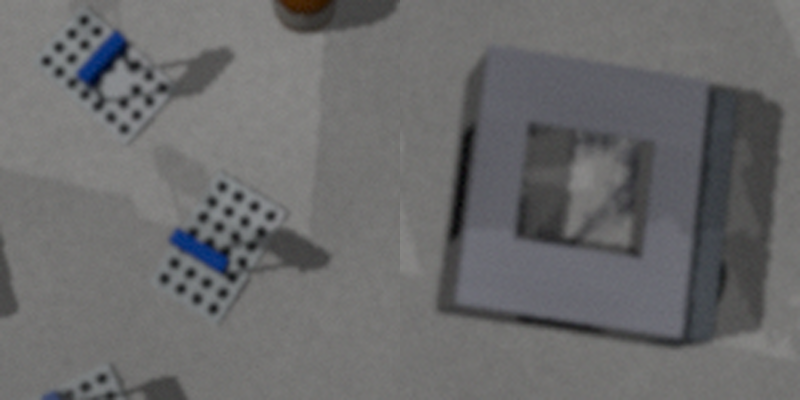

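The crop confirms it. The middle rack, with plate corners in the crop at (222,172), (288,213), (215,320), (152,280), is the rightmost, and its handle is nearer the robot. The bath's deck and opening corners are clear in the right half.

```bash
python3 - <<'E'
from h import *
t=pickle.load(open("top0.pkl","rb"));s=pickle.load(open("scene0.pkl","rb"))
def fit(M,P):
    mc,pc=M.mean(0),P.mean(0);H=(M-mc).T@(P-pc);a=np.arctan2(H[0,1]-H[1,0],H[0,0]+H[1,1])
    R=np.array([[np.cos(a),-np.sin(a)],[np.sin(a),np.cos(a)]]);tt=pc-R@mc
    return np.degrees(a),tt,(M@R.T+tt-P)
# bath yaw~180: image up = world +x = bath -x ; image right = world -y = bath +y
c=np.array([[88,47],[310,80],[285,338],[55,303],[128,123],[255,138],[240,255],[118,237]])*.325+[380,135]
P=plane(t,c,124)[:,:2]
M=np.array([[-110,-95],[-110,95],[110,95],[110,-95],[-50,-55],[-50,55],[50,55],[50,-55]],float)
a,b,e=fit(M,P);print("bath",a,b,e.round(1).tolist())
c=np.array([[222,172],[288,213],[215,320],[152,280]])*.375+[200,120]
P=plane(t,c,5)[:,:2]
M=np.array([[-70,-42.5],[-70,42.5],[70,42.5],[70,-42.5]])
a,b,e=fit(M,P);print("rack",a,b,e.round(1).tolist())
r=np.radians(a);print("grip pred",b+20*np.array([np.cos(r),np.sin(r)]))
bt=[x for x in blue(t) if abs(x[0][0]-275)<5][0];bs=[x for x in blue(s) if abs(x[0][0]-362)<5][0]
print("bar tri",tri([t,s],[bt[0],bs[0]]), "top128",plane(t,bt[0],125))
for n,z,x in(("amber",70,(314,115)),("red",75,(381,115)),("r2",66,(228,279)),("r3",66,(240,147))): print(n,plane(t,x,z)[0,:2])
E
```

```text
bath 172.2724579909764 [ 537.72498694 -185.93159645] [[0.5, -2.0], [-0.3, 3.5], [3.1, 2.9], [0.7, -3.8], [1.1, -0.6], [-2.7, 0.3], [-1.6, -2.6], [-0.9, 2.3]]
rack 147.8564211302576 [506.18920072 229.18864514] [[3.2, -0.1], [0.9, -1.8], [-4.2, -1.7], [0.1, 3.5]]
grip pred [489.25485077 239.82949998]
bar tri [489.55885558 241.93503811 114.707246  ] top128 [[488.30518877 240.93622186 125.        ]]
amber [768.50741068 143.99245782]
red [770.202867   -40.27023518]
r2 [319.68313281 365.15161341]
r3 [676.52589297 344.9376858 ]
```

The target rack's grip is at (489,240.5) with yaw 148. The bath is at (537.7,-186) with yaw 172.3. I'll close along the bar's length at tool yaw 148, so the rack can pivot about the pads to tilt.

Emit:
send_rows([
  [0.011,0.032,0.011],
  [0.022,0.064,0.022],
  [0.033,0.096,0.033],
  [0.044,0.128,0.044],
  [0.055,0.16,0.055],
  [0.066,0.192,0.066],
  [0.077,0.224,0.077],
  [0.088,0.256,0.086],
], grip=[1,1,1,1,1,1,1,1], yaw=[5,10,15,20,25,30,35,40])

```text
time_s: 0.77
ee_pos: [311.4, -272.3, 300.5]
ee_rot: [180.0, -0.0, 63.1]
force: [0.1, -0.3, 0.5]
gripper_width: 91.3
gripper_force: 0.0
```

Emit:
send_rows([
  [0.011,0.032,0],
  [0.022,0.064,0],
  [0.033,0.096,0],
  [0.044,0.128,0],
  [0.055,0.16,0],
  [0.066,0.192,0],
  [0.077,0.224,0],
  [0.088,0.256,0],
], grip=[1,1,1,1,1,1,1,1], yaw=[5,10,15,20,25,30,35,40])

```text
time_s: 1.43
ee_pos: [399.2, -16.2, 299.8]
ee_rot: [-180.0, 0.0, 103.1]
force: [-0.3, -0.4, -0.1]
gripper_width: 91.2
gripper_force: 0.0
```

Emit:
send_rows([
  [0.012,0.035,0],
  [0.025,0.07,0],
  [0.037,0.105,0],
  [0.05,0.14,0],
  [0.062,0.18,0],
  [0.075,0.22,0],
  [0.085,0.25,0],
  [0.0897,0.2584,0],
], grip=[1,1,1,1,1,1,1,1], yaw=[6,12,18,24,30,36,42,45.15])

```text
time_s: 2.1
ee_pos: [489.6, 245.0, 298.7]
ee_rot: [180.0, -0.1, 148.5]
force: [0.3, -1.0, 0.2]
gripper_width: 91.0
gripper_force: 0.0
```

Emit:
send_rows([
  [0,0,0],
  [0,0,0],
  [0,0,0],
], grip=[1,1,1], yaw=[0,0,0])

```text
time_s: 2.35
ee_pos: [488.5, 239.5, 299.8]
ee_rot: [-179.9, -0.0, 147.9]
force: [-1.2, 0.5, 0.5]
gripper_width: 91.3
gripper_force: 0.0
```

Emit:
send_rows([
  [0,0.001,-0.035],
  [0,0.001,-0.07],
  [0,0.001,-0.105],
  [0,0.001,-0.14],
  [0,0.001,-0.17],
  [0,0.001,-0.195],
  [0,0.001,-0.208],
  [0,0.001,-0.208],
], grip=[1,1,1,1,1,1,1,1], yaw=[0,0,0,0,0,0,0,0])

```text
time_s: 3.02
ee_pos: [486.6, 239.0, 89.4]
ee_rot: [-179.7, -0.2, 147.8]
force: [-1.0, -0.3, -0.1]
gripper_width: 91.3
gripper_force: 0.0
```

Emit:
send_rows([
  [0,0,0],
  [0,0,0],
  [0,0,0],
  [0,0,0],
  [0,0,0],
  [0,0,0],
  [0,0,0],
  [0,0,0],
], grip=[0.3,0.3,0.3,0,0,0,0,0], yaw=[0,0,0,0,0,0,0,0], grip_force=20)

```text
time_s: 3.68
ee_pos: [489.4, 241.6, 93.0]
ee_rot: [179.9, 0.1, 148.0]
force: [-1.2, -1.4, 6.3]
gripper_width: 59.3
gripper_force: 20.0
```

Emit:
send_rows([
  [0,0,0.01],
  [0,0,0.03],
  [0,0,0.055],
  [0,0,0.08],
  [0,0,0.11],
  [0,0,0.14],
  [0,0,0.16],
  [0,0,0.16],
], grip=[0,0,0,0,0,0,0,0], yaw=[0,0,0,3,8,13,18,22])

```text
time_s: 4.35
ee_pos: [490.9, 242.6, 257.2]
ee_rot: [179.7, 0.4, 170.2]
force: [0.8, 0.4, -2.2]
gripper_width: 59.8
gripper_force: 20.0
```

Emit:
send_rows([
  [0,0,0],
  [0,0,0],
  [0,0,0],
  [0,0,0],
], grip=[0,0,0,0], yaw=[2.3,2.3,2.3,2.3])

```text
time_s: 4.68
ee_pos: [488.6, 241.4, 251.5]
ee_rot: [-180.0, -0.1, 172.2]
force: [0.4, 0.1, -2.8]
gripper_width: 60.1
gripper_force: 20.0
```

```bash
python3 - <<'E'
from h import *
t=grab("top","t1");s=grab("scene","s1")
a=cv2.resize(t["frame"][140:290,190:390],(400,300),interpolation=2);b=cv2.resize(s["frame"][70:270,270:470],(400,400),interpolation=2)
a=cv2.copyMakeBorder(a,0,100,0,0,0)
cv2.imwrite("pics/c2.png",np.hstack([a,b])[:,:,::-1]); print(env.state()["ee_pos"],env.state()["force"])
E
```

```text
[488.78376269 241.45052183 251.57314795] [-0.04765624 -0.310324   -3.66304272]
```

View pics/c2.png

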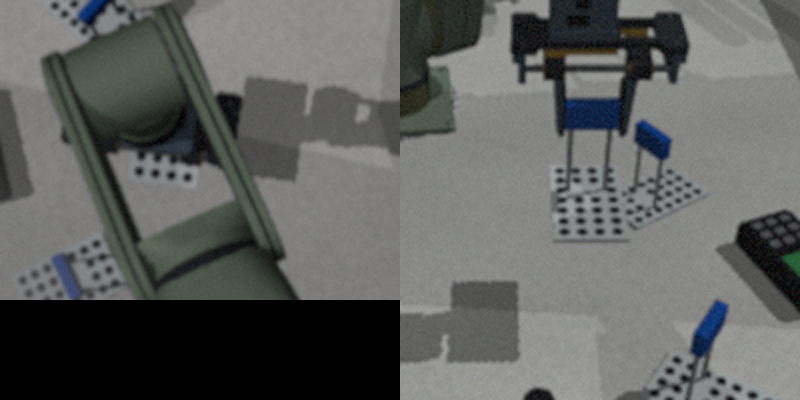

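The scene crop shows the rack held square by its bar. The near edge is at about scene pixel (366,191) and the far edge at about (362,153). I'll solve for its tilt.

```bash
cat >> h.py <<'E'
def pts(ee,yaw,th,L):
    """rack-frame (relative to grip centre) points L -> world; ee = TCP pos, tilt th deg (near edge down)"""
    y=np.radians(yaw);q=np.radians(-th)
    Rz=np.array([[np.cos(y),-np.sin(y),0],[np.sin(y),np.cos(y),0],[0,0,1]]);Ry=np.array([[np.cos(q),0,np.sin(q)],[0,1,0],[-np.sin(q),0,np.cos(q)]])
    return np.array(ee)+[0,0,19]+np.array(L,float)@(Rz@Ry).T
NEAR=[-90,0,-108.5];FAR=[50,0,-108.5]
def inbath(P,c=(537.7,-185.9),yaw=172.3):
    y=np.radians(yaw);d=np.array(P)[:,:2]-c
    return np.c_[d[:,0]*np.cos(y)+d[:,1]*np.sin(y),-d[:,0]*np.sin(y)+d[:,1]*np.cos(y),np.array(P)[:,2]]
E
python3 - <<'E'
from h import *
s=pickle.load(open("s1.pkl","rb"))
for th in range(-5,26,5): print(th,proj(s,pts([488.8,241.5,251.6],172.2,th,[NEAR,FAR])).round(1).tolist())
E
```

```text
-5 [[365.4, 190.1], [362.1, 156.4]]
0 [[365.0, 190.2], [362.0, 152.8]]
5 [[364.5, 189.8], [362.0, 149.1]]
10 [[364.1, 188.9], [361.9, 145.2]]
15 [[363.8, 187.6], [361.9, 141.2]]
20 [[363.4, 185.9], [361.9, 137.1]]
25 [[363.1, 183.8], [361.9, 132.9]]
```

Tilt is about 0, so 20 N holds the rack firmly. I'll carry it to the robot-facing side of the bath and push the near edge against the housing wall to pivot it in the pads by about 25°.

Emit:
send_rows([
  [-0.005,-0.012,0],
  [-0.015,-0.035,0],
  [-0.027,-0.062,0],
  [-0.039,-0.09,0],
  [-0.051,-0.118,0],
  [-0.063,-0.145,0],
  [-0.075,-0.172,0],
  [-0.087,-0.2,0],
], grip=[0,0,0,0,0,0,0,0], yaw=[0,0,0,0,0,0,0,0])

```text
time_s: 5.45
ee_pos: [400.4, 39.9, 251.9]
ee_rot: [-180.0, -0.0, 172.3]
force: [0.8, -0.6, -2.1]
gripper_width: 60.1
gripper_force: 20.0
```

Emit:
send_rows([
  [-0.012,-0.027,0],
  [-0.024,-0.055,0],
  [-0.036,-0.082,0],
  [-0.048,-0.11,0],
  [-0.06,-0.138,0],
  [-0.072,-0.165,0],
  [-0.082,-0.188,0],
  [-0.087,-0.197,0],
], grip=[0,0,0,0,0,0,0,0], yaw=[0,0,0,0,0,0,0,0])

```text
time_s: 6.12
ee_pos: [312.9, -157.8, 252.0]
ee_rot: [-179.9, -0.0, 172.1]
force: [0.1, 1.3, -2.5]
gripper_width: 59.9
gripper_force: 20.0
```

Emit:
send_rows([
  [0,0,-0.01],
  [0,0,-0.025],
  [0,0,-0.04],
  [0,0,-0.055],
  [0,0,-0.066],
  [0,0,-0.071],
  [0,0,-0.071],
], grip=[0,0,0,0,0,0,0], yaw=[0,0,0,0,0,0,0])

```text
time_s: 6.7
ee_pos: [313.7, -155.2, 180.1]
ee_rot: [180.0, -0.1, 172.3]
force: [0.1, -0.3, -1.9]
gripper_width: 60.0
gripper_force: 20.0
```

```bash
python3 - <<'E'
from h import *
s=grab("scene","s2");t=grab("top","t2"); e=env.state();print(e["ee_pos"],e["ee_rot"],e["force"])
P=pts(e["ee_pos"],e["ee_rot"][2],0,[[0,0,0],NEAR,FAR]);print(inbath(P).round(1),proj(s,P).round(1).tolist())
b=cv2.resize(s["frame"][70:290,90:310],(440,440),interpolation=2);a=cv2.resize(t["frame"][140:310,360:500],(360,440),interpolation=2)
cv2.imwrite("pics/c3.png",np.hstack([a,b])[:,:,::-1])
E
```

```text
[ 314.99483386 -155.70092822  181.44909619] [-1.79983975e+02  3.61306853e-02  1.72287377e+02] [-1.01827957  0.22329153 -1.78115382]
[[ 2.247e+02 -1.000e-01  2.004e+02]
 [ 1.347e+02 -1.000e-01  9.190e+01]
 [ 2.747e+02 -1.000e-01  9.190e+01]] [[199.7, 124.4], [200.2, 179.0], [212.0, 147.4]]
```

View pics/c3.png

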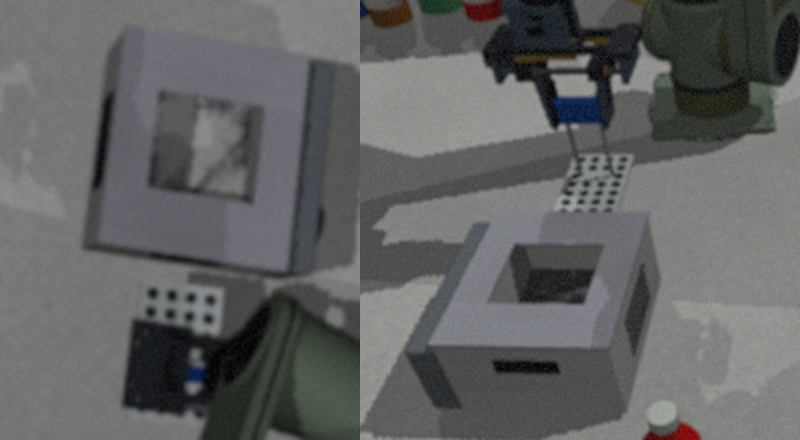

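Aligned in front of the wall. Pushing about 80 mm along the bath's -x direction.

Emit:
send_rows([
  [0.008,-0.001,0],
  [0.015,-0.002,0],
  [0.021,-0.003,0],
  [0.026,-0.0035,0],
  [0.031,-0.004,0.002],
  [0.036,-0.005,0.004],
  [0.041,-0.0055,0.006],
  [0.046,-0.006,0.008],
], grip=[0,0,0,0,0,0,0,0], yaw=[0,0,0,0,0,0,0,0])

```text
time_s: 7.47
ee_pos: [361.0, -161.4, 189.1]
ee_rot: [180.0, -0.1, 172.3]
force: [-3.2, 0.2, -0.3]
gripper_width: 59.7
gripper_force: 20.0
```

Emit:
send_rows([
  [0.005,-0.001,0.002],
  [0.01,-0.0015,0.004],
  [0.015,-0.002,0.006],
  [0.02,-0.003,0.008],
  [0.025,-0.0035,0.01],
  [0.03,-0.004,0.012],
  [0.034,-0.005,0.014],
  [0.034,-0.005,0.014],
], grip=[0,0,0,0,0,0,0,0], yaw=[0,0,0,0,0,0,0,0])

```text
time_s: 8.13
ee_pos: [396.3, -166.7, 203.2]
ee_rot: [180.0, 0.1, 172.3]
force: [-1.3, 0.6, -1.9]
gripper_width: 59.8
gripper_force: 20.0
```

```bash
python3 - <<'E'
from h import *
s=grab("scene","s3"); e=env.state();print(e["ee_pos"],e["ee_rot"],e["force"])
for th in (0,10,20,25,30):
    P=pts(e["ee_pos"],e["ee_rot"][2],th,[[0,0,0],NEAR,FAR,[50,-42.5,-108.5],[50,42.5,-108.5]]);print(th,inbath(P[:3]).round(1).tolist(),proj(s,P[2:]).round(1).tolist())
b=cv2.resize(s["frame"][70:290,90:310],(600,600),interpolation=2)
cv2.imwrite("pics/c4.png",b[:,:,::-1])
E
```

```text
[ 396.05182015 -166.68527004  203.11647917] [1.79995534e+02 9.79288579e-02 1.72308698e+02] [-0.67632678  0.25146647 -2.62144085]
0 [[142.9, -0.1, 222.1], [52.9, -0.1, 113.6], [192.9, -0.1, 113.6]] [[203.7, 158.7], [219.5, 158.8], [188.0, 158.7]]
10 [[142.9, -0.1, 222.1], [73.2, -0.1, 99.6], [211.0, -0.1, 123.9]] [[204.5, 151.6], [220.2, 151.6], [188.9, 151.5]]
20 [[142.9, -0.1, 222.1], [95.5, -0.1, 89.4], [227.0, -0.0, 137.3]] [[204.9, 144.0], [220.5, 144.1], [189.3, 144.0]]
25 [[142.9, -0.1, 222.1], [107.2, -0.1, 85.7], [234.1, -0.0, 144.9]] [[204.9, 140.2], [220.5, 140.2], [189.3, 140.1]]
30 [[142.9, -0.1, 222.1], [119.3, -0.1, 83.2], [240.5, -0.0, 153.2]] [[204.8, 136.3], [220.5, 136.3], [189.2, 136.2]]
```

View pics/c4.png

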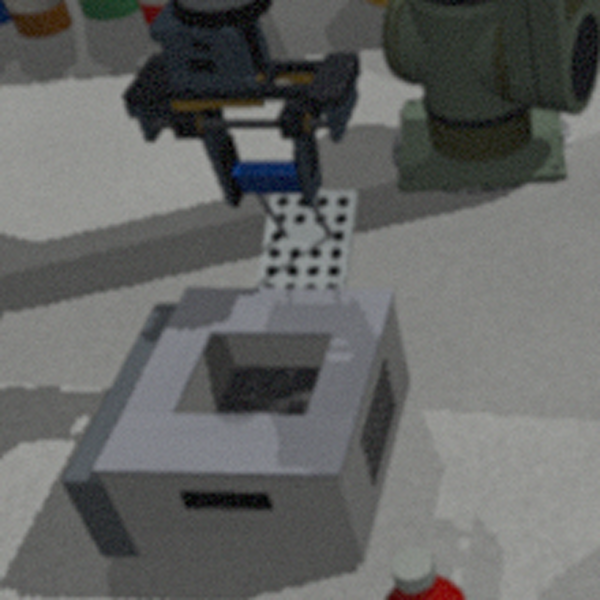

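The far edge is at crop (312,192), which is scene row 140.4, so the tilt is about 25–26°. Back off, go up and over, then slide along the plate's own direction through the mouth.

Emit:
send_rows([
  [-0.008,0.001,0],
  [-0.0159,0.002,0.004],
  [-0.0159,0.002,0.018],
  [-0.0159,0.002,0.035],
  [-0.0159,0.002,0.052],
  [-0.0159,0.002,0.068],
  [-0.0159,0.002,0.078],
  [-0.0159,0.002,0.078],
], grip=[0,0,0,0,0,0,0,0], yaw=[0,0,0,0,0,0,0,0])

```text
time_s: 8.85
ee_pos: [379.9, -165.1, 283.5]
ee_rot: [-179.9, 0.3, 172.3]
force: [0.5, -0.4, -3.0]
gripper_width: 59.6
gripper_force: 20.0
```

Emit:
send_rows([
  [0.008,-0.001,0],
  [0.022,-0.003,-0.002],
  [0.036,-0.005,-0.005],
  [0.05,-0.0068,-0.008],
  [0.062,-0.0083,-0.01],
  [0.0684,-0.0092,-0.012],
  [0.0684,-0.0092,-0.012],
], grip=[0,0,0,0,0,0,0], yaw=[0,0,0,0,0,0,0])

```text
time_s: 9.43
ee_pos: [449.0, -173.8, 267.5]
ee_rot: [180.0, -0.1, 172.3]
force: [-0.7, -1.2, -3.0]
gripper_width: 59.8
gripper_force: 20.0
```

```bash
python3 - <<'E'
from h import *
s=grab("scene","s4"); e=env.state();print(e["ee_pos"],e["ee_rot"],e["force"])
for th in (20,25,30):
    P=pts(e["ee_pos"],e["ee_rot"][2],th,[[0,0,0],NEAR,FAR]);print(th,inbath(P[:3]).round(1).tolist(),proj(s,P[1:]).round(1).tolist())
b=cv2.resize(s["frame"][60:260,90:290],(600,600),interpolation=2)
cv2.imwrite("pics/c5.png",b[:,:,::-1])
E
```

```text
[ 447.92624781 -173.61943898  267.9586721 ] [ 1.79967768e+02 -1.36175061e-01  1.72334108e+02] [ 0.35198127 -0.32502299 -1.86018012]
20 [[90.6, -0.1, 287.0], [43.1, -0.2, 154.2], [174.7, -0.1, 202.1]] [[185.0, 183.7], [194.6, 134.7]]
25 [[90.6, -0.1, 287.0], [54.9, -0.2, 150.6], [181.8, -0.1, 209.8]] [[186.7, 181.7], [194.7, 130.6]]
30 [[90.6, -0.1, 287.0], [66.9, -0.2, 148.0], [188.2, -0.1, 218.0]] [[188.3, 179.2], [194.6, 126.3]]
```

View pics/c5.png

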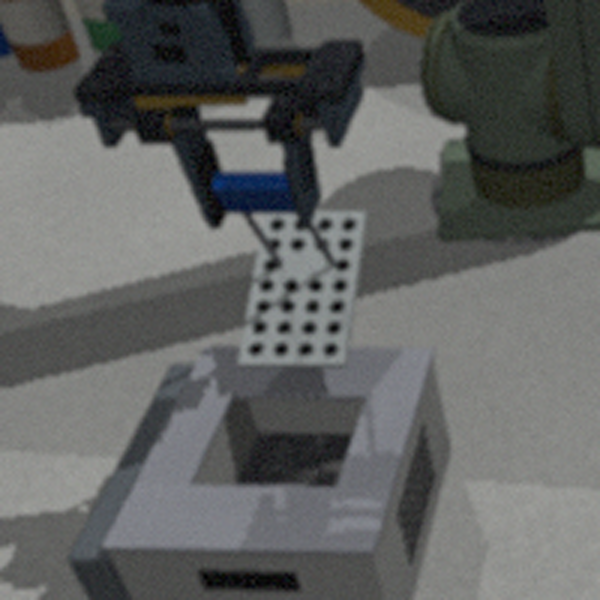

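The plate's near edge is at scene (187.7,181) and its far edge at (195,130.7). Tilt is 25–26° and it is lined up with the mouth. Sliding in.

Emit:
send_rows([
  [0.006,-0.0008,-0.003],
  [0.015,-0.002,-0.0075],
  [0.025,-0.0034,-0.0125],
  [0.035,-0.0047,-0.0175],
  [0.045,-0.006,-0.0225],
  [0.055,-0.0074,-0.0275],
  [0.063,-0.0085,-0.0315],
  [0.069,-0.0093,-0.0345],
], grip=[0,0,0,0,0,0,0,0], yaw=[0,0,0,0,0,0,0,0])

```text
time_s: 10.15
ee_pos: [517.5, -183.1, 233.5]
ee_rot: [180.0, -0.0, 172.3]
force: [0.0, 0.5, -2.4]
gripper_width: 60.0
gripper_force: 20.0
```

Emit:
send_rows([
  [0.008,-0.0011,-0.004],
  [0.018,-0.0024,-0.009],
  [0.028,-0.0038,-0.014],
  [0.038,-0.0051,-0.019],
  [0.048,-0.0065,-0.024],
  [0.057,-0.0077,-0.0285],
  [0.065,-0.0088,-0.0325],
  [0.069,-0.0093,-0.0345],
], grip=[0,0,0,0,0,0,0,0], yaw=[0,0,0,0,0,0,0,0])

```text
time_s: 10.82
ee_pos: [586.5, -192.4, 199.0]
ee_rot: [180.0, -0.0, 172.3]
force: [-0.5, 0.1, -2.9]
gripper_width: 60.0
gripper_force: 20.0
```

```bash
python3 - <<'E'
from h import *
s=grab("scene","s5");t=grab("top","t5"); e=env.state();print(e["ee_pos"],e["ee_rot"],e["force"])
for th in (20,25,30):
    P=pts(e["ee_pos"],e["ee_rot"][2],th,[[0,0,0],NEAR,FAR,[50,-42.5,-108.5],[50,42.5,-108.5]]);print(th,inbath(P[:3]).round(1).tolist(),proj(s,P[1:]).round(1).tolist())
b=cv2.resize(s["frame"][80:240,110:270],(480,480),interpolation=2);a=cv2.resize(t["frame"][140:280,380:480],(320,480),interpolation=2)
cv2.imwrite("pics/c6.png",np.hstack([a,b])[:,:,::-1])
E
```

```text
[ 585.91214685 -192.29127373  199.19803477] [ 1.79982555e+02 -6.01118604e-02  1.72309907e+02] [-1.08164672  0.61108926 -2.18369156]
20 [[-48.6, -0.1, 218.2], [-96.1, -0.1, 85.5], [35.5, -0.1, 133.3]] [[175.4, 248.8], [186.2, 192.6], [204.1, 192.7], [168.4, 192.5]]
25 [[-48.6, -0.1, 218.2], [-84.3, -0.1, 81.8], [42.5, -0.1, 141.0]] [[177.3, 245.8], [186.3, 188.2], [204.1, 188.3], [168.5, 188.1]]
30 [[-48.6, -0.1, 218.2], [-72.3, -0.1, 79.2], [48.9, -0.1, 149.2]] [[179.1, 242.4], [186.2, 183.7], [204.0, 183.9], [168.4, 183.6]]
```

View pics/c6.png

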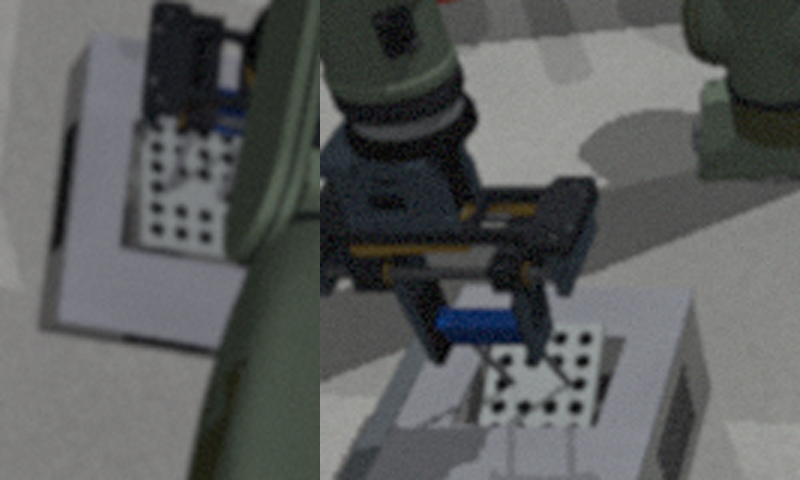

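Far-edge row 187.7 again gives 25.5°. In the top view the far edge at about (424,212) is close to the mouth's robot-side edge, so I'll measure that clearance before dropping.

```bash
python3 - <<'E'
from h import *
t=pickle.load(open("t5.pkl","rb"));t0=pickle.load(open("top0.pkl","rb"))
y=np.radians(172.3);R=np.array([[np.cos(y),-np.sin(y)],[np.sin(y),np.cos(y)]])
def prof(f,xs,ys,z):
    g=cv2.cvtColor(f["frame"],cv2.COLOR_RGB2GRAY).astype(np.float32);out=0
    for yy in ys:
        P=np.c_[np.c_[xs,np.full(len(xs),yy)]@R.T+[537.7,-185.9],np.full(len(xs),z)]
        p=proj(f,P).astype(np.float32);out=out+cv2.remap(g,p[:,:1],p[:,1:],1)[:,0]/len(ys)
    return out.round().astype(int).tolist()
xs=np.arange(34,66,2.)
print(xs.tolist());print("open t0",prof(t0,xs,np.arange(-45,45,3),124));print("gap t5",prof(t,xs,[-50,-49,-48],124))
print("plate t5 z139",prof(t,xs,np.arange(-38,-10,3),139))
xs=np.arange(-66,-34,2.);print(xs.tolist());print("open t0 -x",prof(t0,xs,np.arange(-45,45,3),124))
ys=np.arange(-70,-30,2.)
for f,z,x in((t0,124,range(-40,40,4)),(t,124,range(20,38,4)),(t,135,range(20,38,4))): print(z,[int(np.mean([prof(f,np.array([float(a)]),[b],z)[0] for a in x])) for b in ys])
ys=-ys[::-1];print([int(np.mean([prof(t0,np.array([float(a)]),[b],124)[0] for a in range(-40,40,4)])) for b in ys])
E
```

```text
[34.0, 36.0, 38.0, 40.0, 42.0, 44.0, 46.0, 48.0, 50.0, 52.0, 54.0, 56.0, 58.0, 60.0, 62.0, 64.0]
open t0 [89, 88, 86, 81, 72, 64, 63, 73, 87, 99, 105, 107, 107, 107, 107, 107]
gap t5 [60, 58, 56, 57, 58, 60, 65, 82, 99, 112, 119, 120, 120, 121, 119, 118]
plate t5 z139 [81, 94, 109, 119, 121, 111, 92, 75, 75, 92, 108, 117, 119, 120, 120, 120]
[-66.0, -64.0, -62.0, -60.0, -58.0, -56.0, -54.0, -52.0, -50.0, -48.0, -46.0, -44.0, -42.0, -40.0, -38.0, -36.0]
open t0 -x [93, 93, 93, 94, 94, 93, 90, 86, 80, 76, 74, 73, 74, 76, 79, 82]
124 [95, 95, 95, 95, 95, 92, 85, 75, 66, 63, 65, 67, 70, 71, 71, 72, 72, 72, 72, 72]
124 [120, 120, 120, 120, 119, 113, 99, 78, 60, 54, 58, 63, 70, 80, 94, 109, 118, 119, 112, 99]
135 [119, 120, 120, 119, 113, 97, 76, 58, 55, 59, 65, 72, 83, 99, 112, 119, 116, 105, 90, 79]
[85, 81, 76, 72, 69, 69, 69, 69, 69, 71, 76, 83, 90, 94, 95, 95, 95, 96, 96, 96]
```

The mouth's edge is at bath x = 49.5 and the plate's far edge at about 45.5, so there is 4 mm of clearance, with about 6 mm to the wall at the near end. I'll nudge 1 mm and drop straight down.

Emit:
send_rows([
  [0.001,0,-0.002],
  [0.001,0,-0.006],
  [0.001,0,-0.011],
  [0.001,0,-0.016],
  [0.001,0,-0.021],
  [0.001,0,-0.026],
  [0.001,0,-0.03],
  [0.001,0,-0.03],
], grip=[0,0,0,0,0,0,0,0], yaw=[0,0,0,0,0,0,0,0])

```text
time_s: 11.58
ee_pos: [585.8, -192.1, 168.7]
ee_rot: [180.0, -0.1, 172.3]
force: [-0.1, 0.8, -0.9]
gripper_width: 60.0
gripper_force: 20.0
```

```bash
python3 - <<'E'
from h import *
s=grab("scene","s6");t=grab("top","t6"); e=env.state();print(e["ee_pos"],e["ee_rot"],e["force"],e["torque"])
for th in (15,20,25,30):
    P=pts(e["ee_pos"],e["ee_rot"][2],th,[[0,0,0],NEAR,FAR,[50,-42.5,-108.5],[50,42.5,-108.5]]);print(th,inbath(P[:3]).round(1).tolist(),proj(s,P[1:]).round(1).tolist())
b=cv2.resize(s["frame"][80:240,110:270],(480,480),interpolation=2);a=cv2.resize(t["frame"][140:280,380:480],(320,480),interpolation=2)
cv2.imwrite("pics/c7.png",np.hstack([a,b])[:,:,::-1])
E
```

```text
[ 586.44106269 -192.29286539  169.77490739] [ 1.79992288e+02 -1.85289823e-02  1.72300417e+02] [-0.87544766 -0.2980011  -2.38175271] [ 0.03250542 -0.2233134   0.00050481]
15 [[-49.2, -0.2, 188.8], [-108.0, -0.2, 60.7], [27.2, -0.2, 96.9]] [[176.7, 260.2], [188.9, 206.2], [206.4, 206.3], [171.5, 206.0]]
20 [[-49.2, -0.2, 188.8], [-96.6, -0.2, 56.0], [34.9, -0.2, 103.9]] [[178.7, 257.5], [189.1, 201.9], [206.6, 202.0], [171.7, 201.7]]
25 [[-49.2, -0.2, 188.8], [-84.9, -0.2, 52.4], [42.0, -0.2, 111.6]] [[180.5, 254.4], [189.1, 197.5], [206.6, 197.6], [171.7, 197.4]]
30 [[-49.2, -0.2, 188.8], [-72.9, -0.2, 49.8], [48.4, -0.2, 119.8]] [[182.3, 251.1], [189.0, 193.2], [206.5, 193.3], [171.6, 193.1]]
```

View pics/c7.png

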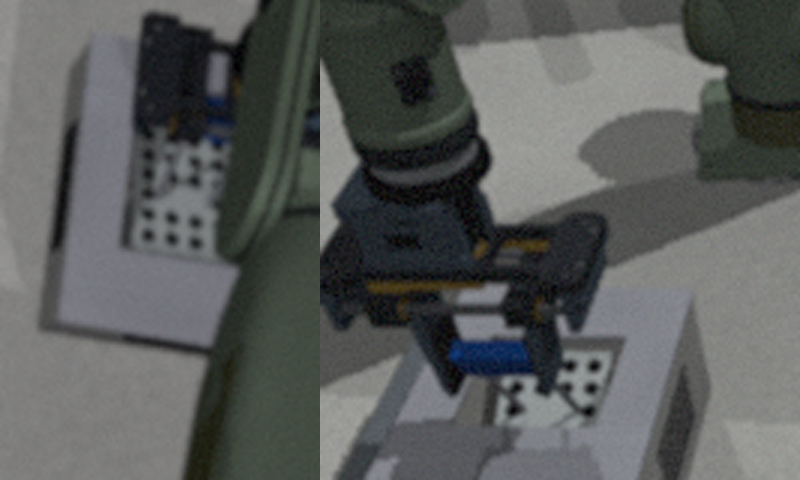

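The far edge is at scene (207,197), which puts the far end at about z = 112, under the deck. The plate is inside with no contact. Next I'll right it: lower while moving toward bath +x so the near edge on the floor pivots it flat, with a softer grip.

Emit:
send_rows([
  [0,0,-0.002],
  [0,0,-0.004],
  [-0.006,0.001,-0.006],
  [-0.013,0.0018,-0.0085],
  [-0.019,0.0026,-0.0105],
  [-0.025,0.0034,-0.013],
  [-0.031,0.0042,-0.016],
  [-0.036,0.0049,-0.0185],
], grip=[0,0,0,0,0,0,0,0], yaw=[0,0,0,0,0,0,0,0], grip_force=10)

```text
time_s: 12.35
ee_pos: [549.6, -187.3, 151.3]
ee_rot: [180.0, -0.0, 172.3]
force: [0.3, 0.1, -2.1]
gripper_width: 60.0
gripper_force: 10.0
```

```bash
python3 - <<'E'
from h import *
s=grab("scene","s7"); e=env.state();print(e["ee_pos"],e["ee_rot"],e["force"],e["torque"])
for th in (5,10,15,20,25):
    P=pts(e["ee_pos"],e["ee_rot"][2],th,[[0,0,0],NEAR,FAR,[50,-42.5,-108.5],[50,42.5,-108.5]]);print(th,inbath(P[:3]).round(1).tolist(),proj(s,P[1:]).round(1).tolist())
b=cv2.resize(s["frame"][100:240,120:260],(600,600),interpolation=2)
cv2.imwrite("pics/c8.png",b[:,:,::-1])
E
```

```text
[ 548.35786813 -187.02592681  150.81670344] [ 1.79981422e+02 -1.31169485e-01  1.72289757e+02] [-0.49933601  0.28243454 -1.03760439] [-0.0422253  -0.28067878 -0.07639806]
5 [[-10.7, -0.3, 169.8], [-90.9, -0.3, 53.9], [48.6, -0.3, 66.1]] [[179.7, 256.1], [194.1, 209.2], [211.0, 209.3], [177.3, 209.1]]
10 [[-10.7, -0.3, 169.8], [-80.5, -0.3, 47.3], [57.4, -0.3, 71.6]] [[181.6, 254.4], [194.5, 205.1], [211.3, 205.3], [177.7, 205.0]]
15 [[-10.7, -0.3, 169.8], [-69.6, -0.3, 41.7], [65.7, -0.3, 78.0]] [[183.5, 252.3], [194.8, 201.0], [211.6, 201.2], [178.0, 200.9]]
20 [[-10.7, -0.3, 169.8], [-58.2, -0.3, 37.1], [73.4, -0.3, 85.0]] [[185.3, 249.8], [194.9, 196.9], [211.7, 197.0], [178.2, 196.8]]
25 [[-10.7, -0.3, 169.8], [-46.4, -0.3, 33.4], [80.5, -0.3, 92.6]] [[187.0, 247.0], [195.0, 192.7], [211.8, 192.8], [178.2, 192.6]]
```

View pics/c8.png

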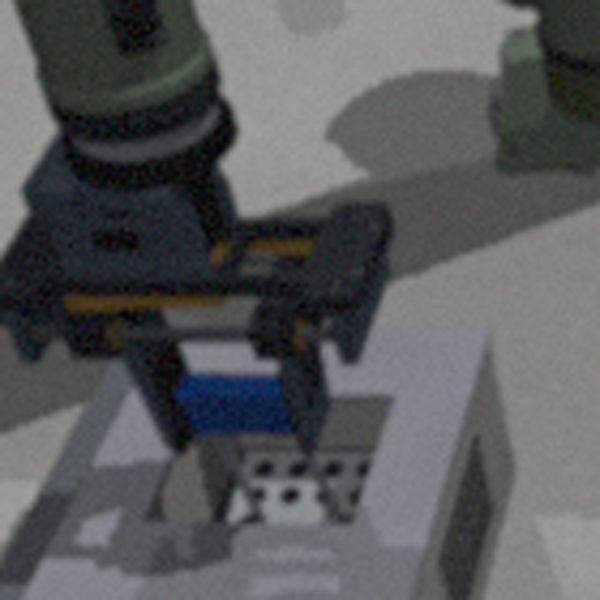

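The far edge shows at scene row ~205, so the tilt is about 10°, as planned. Continuing down to flat.

Emit:
send_rows([
  [-0.005,0.0007,-0.0025],
  [-0.01,0.0013,-0.005],
  [-0.014,0.0019,-0.008],
  [-0.018,0.0024,-0.0105],
  [-0.021,0.0028,-0.013],
  [-0.023,0.0031,-0.0145],
  [-0.023,0.0031,-0.015],
  [-0.023,0.0031,-0.0155],
], grip=[0,0,0,0,0,0,0,0], yaw=[0,0,0,0,0,0,0,0])

```text
time_s: 13.07
ee_pos: [529.2, -184.5, 138.2]
ee_rot: [-180.0, 0.3, 172.3]
force: [-0.8, 0.2, 12.5]
gripper_width: 60.0
gripper_force: 10.0
```

Emit:
send_rows([
  [0,0,-0.001],
  [0,0,-0.001],
  [0,0,-0.001],
  [0,0,-0.001],
], grip=[0,0,0,0], yaw=[0,0,0,0], grip_force=4)

```text
time_s: 13.4
ee_pos: [528.9, -184.5, 136.5]
ee_rot: [-180.0, 0.2, 172.3]
force: [0.8, 0.9, 6.0]
gripper_width: 59.7
gripper_force: 4.0
```

```bash
python3 - <<'E'
from h import *
s=grab("scene","s8"); e=env.state();print(e["ee_pos"],e["ee_rot"],e["force"],e["torque"])
for th in (-5,0,5,10):
    P=pts(e["ee_pos"],e["ee_rot"][2],th,[[0,0,0],NEAR,FAR,[50,-42.5,-108.5],[50,42.5,-108.5]]);print(th,inbath(P[:3]).round(1).tolist(),proj(s,P[1:]).round(1).tolist())
b=cv2.resize(s["frame"][100:240,120:260],(600,600),interpolation=2)
cv2.imwrite("pics/c9.png",b[:,:,::-1])
E
```

```text
[ 528.85303799 -184.48103647  136.49152299] [-179.98508248    0.22621003  172.29726143] [0.1713162  0.78949941 6.71607071] [ 0.21251332 -0.33723524  0.02932932]
-5 [[9.0, -0.2, 155.5], [-90.2, -0.2, 55.2], [49.3, -0.2, 43.0]] [[179.6, 255.5], [196.2, 215.5], [212.8, 215.7], [179.6, 215.4]]
0 [[9.0, -0.2, 155.5], [-81.0, -0.2, 47.0], [59.0, -0.2, 47.0]] [[181.6, 254.7], [196.8, 211.7], [213.3, 211.9], [180.3, 211.6]]
5 [[9.0, -0.2, 155.5], [-71.2, -0.2, 39.6], [68.2, -0.2, 51.8]] [[183.5, 253.4], [197.3, 207.8], [213.8, 208.0], [180.8, 207.7]]
10 [[9.0, -0.2, 155.5], [-60.8, -0.2, 33.0], [77.0, -0.2, 57.3]] [[185.4, 251.8], [197.6, 203.9], [214.1, 204.0], [181.2, 203.8]]
```

View pics/c9.png

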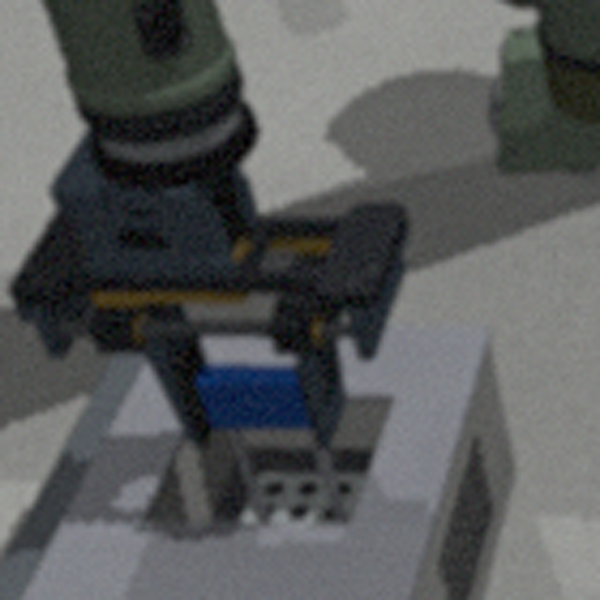

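The far edge is at scene row ~211 and the floor reaction is ~6–12 N, so the plate is flat on the floor. Releasing and rising.

Emit:
send_rows([
  [0,0,0.001],
  [0,0,0.001],
  [0,0,0.001],
  [0,0,0.001],
  [0,0,0.001],
  [0,0,0.001],
  [0,0,0.001],
  [0,0,0.001],
], grip=[0.4,0.6,0.8,1,1,1,1,1], yaw=[0,0,0,0,0,0,0,0])

```text
time_s: 14.12
ee_pos: [527.4, -184.3, 135.9]
ee_rot: [180.0, -0.0, 172.3]
force: [0.6, 0.5, -0.7]
gripper_width: 91.4
gripper_force: 0.0
```

Emit:
send_rows([
  [0,0,0.008],
  [0,0,0.02],
  [0,0,0.04],
  [0,0,0.065],
  [0,0,0.09],
  [0,0,0.12],
  [0,0,0.14],
  [0,0,0.14],
], grip=[1,1,1,1,1,1,1,1], yaw=[0,0,0,0,0,0,0,0])

```text
time_s: 14.78
ee_pos: [529.6, -185.1, 281.7]
ee_rot: [-179.9, 0.6, 172.3]
force: [0.2, 0.1, 0.7]
gripper_width: 91.1
gripper_force: 0.0
```

Emit:
send_rows([
  [-0.005,-0.02,0],
  [-0.01,-0.05,0],
  [-0.02,-0.08,0],
  [-0.03,-0.11,0],
  [-0.04,-0.14,0],
  [-0.05,-0.17,0],
  [-0.06,-0.19,0],
  [-0.06,-0.19,0],
], grip=[1,1,1,1,1,1,1,1], yaw=[0,0,0,0,0,0,0,0])

```text
time_s: 15.45
ee_pos: [465.3, -377.8, 275.0]
ee_rot: [-179.9, -0.1, 172.0]
force: [-1.0, 0.7, -0.6]
gripper_width: 91.1
gripper_force: 0.0
```

```bash
python3 - <<'E'
from h import *
s=grab("scene","s9");t=grab("top","t9"); e=env.state();print(e["ee_pos"],e["force"])
P=pts([528.85,-184.5,137],172.3,0,[[0,0,0],[0,0,17],NEAR,FAR]);print(proj(s,P).round(1).tolist(),proj(t,P).round(1).tolist())
for f in(s,t): print([(c.round(1).tolist(),int(a)) for c,a,_ in blue(f)])
b=cv2.resize(s["frame"][110:350,90:370],(466,400),interpolation=2);a=cv2.resize(t["frame"][140:260,390:490],(333,400),interpolation=2)
cv2.imwrite("pics/c10.png",np.hstack([a,b])[:,:,::-1])
E
```

```text
[ 466.98464301 -374.41656285  275.38199523] [-0.18858514  0.63877279 -0.2519792 ]
[[180.8, 193.0], [178.9, 187.3], [181.5, 254.5], [196.7, 211.6]] [[443.3, 198.0], [445.1, 197.0], [436.2, 172.1], [430.7, 221.9]]
[([68.3, 41.7], 397), ([420.4, 55.4], 149), ([391.6, 55.5], 88), ([80.4, 75.3], 118), ([397.8, 138.1], 99), ([590.4, 163.8], 438), ([41.7, 192.5], 31), ([180.7, 192.2], 368), ([424.7, 232.9], 224)]
[([237.4, 141.4], 130), ([443.9, 198.7], 190)]
```

View pics/c10.png

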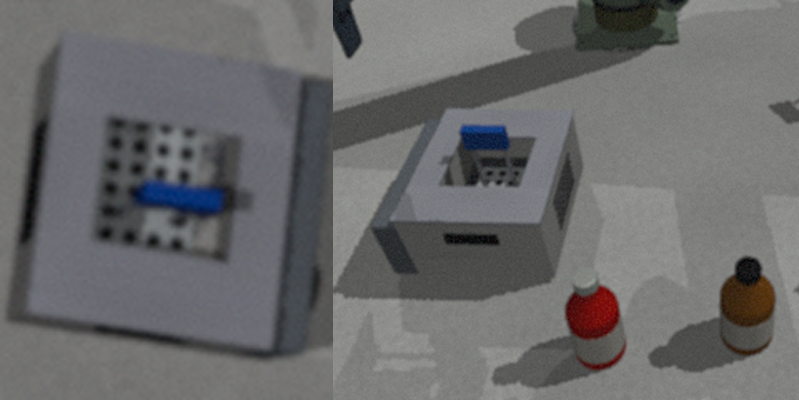

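The blue bar is at scene (180.7,192) and top (444,199.), within a pixel of where it should be with the plate flat. The bottles are unmoved and the robot is clear.

```bash
python3 -c "
from workcell import env
print(env.job_done())"
```

```text
the job is handed in; nothing more can be done
None
```

The rack is lying flat on the bath's tank floor and released. It went in tilted through the mouth, the bottles and meter were left alone, and I handed the job in at about 15.5 s.

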